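# Pull a push-on cap off its switch with the fork puller

## Task

Take the upright fork puller by its handle, slide its fork under the flange of the black flanged cap on the grey bench instrument until it rests fully home against the neck, keep it there a moment with a light steady pressure, then pull straight up until the cap comes off its shaft. Carry the cap level in the fork to the white tray and set the puller down softly in the middle of it, so that the puller stands upright on the tray floor with the cap standing in its fork. Don't touch the cap with the fingers, don't force anything against panel, cap or tray, and leave the plain knob and everything else on the bench alone.

Things in the scene. Friction and masses are not known exactly. Their poses are not given: they have to be found in the camera images.
- puller: Fork puller standing upright on its flat steel fork, 160 g. Origin: straight below the handle, level with the fork's underside. x: the way the fork opens; z: up. Fork 4 mm thick (z 0 to 4 mm), 40 mm wide; slot 25 mm wide along x, with a straight inner wall. Fully home, the neck touches that wall, with the cap's axis 1 mm behind (-x) the origin, plus or minus 9 mm: see puller_clamp.
- puller_grip (a point): Point in the puller's handle, 80 mm above its origin. The handle is a rounded grey bar 18 mm along the puller's x by 16 mm along its y, from z = 46 to 105 mm. Below it the arch: 22 mm wide, x = -40 to 10 mm, underside at z = 36 mm, top at 46 mm, carried by a leg at x = -40 to -32 mm. The fork's tips are 47 mm wide overall with a 36 mm mouth.
- cap: Black flanged push-on cap, 21 mm tall, 20 g, its foot standing on the instrument's panel. Origin: centre of its foot; z up. Spring leaves inside clamp it on a square shaft: upward it resists with about 7 to 12 N for 10 mm, then comes free; raised 13 mm it is clear of the shaft. Crown 25 mm diameter. Take up the load slowly.
- instrument: Grey bench instrument, fixed, 120 mm (x) by 180 mm (y), with a slightly springy aluminium top panel at z = 45 mm. Origin: centre of its underside. Two controls stand on its y axis, at y = +45 and -45 mm: the flanged cap on one, the plain knob on the other, either way round. Its front (-x), with the sockets, faces the robot; the fork can enter along +x from there.
- plain_knob: Plain black straight-sided knob without a flange, 28 mm diameter, 16 mm high, fixed on the panel, no gap under it. Origin: centre of its foot. Leave it alone.
- tray: Low white open tray, 140 mm (x) by 180 mm (y), walls 3 mm thick, rim 14 mm above its underside, fixed on the bench, empty. Origin: centre of its underside, 3 mm above z = 0; inner floor 3 mm above the origin (z = 6 mm). The puller with its fork fits in it any way round when the handle is near the middle.
- jar: White jar with black lid, 42 mm diameter, 66 mm tall, loose bystander. Origin: centre of its underside.
- flux_tin: Small white round tin, 38 mm diameter, 17 mm tall, loose bystander. Origin: centre of its underside.
- pliers: Yellow-handled long-nose pliers lying flat, 149 x 78 x 11 mm, loose bystander. Origin: centre of its underside.
- brush: Small wooden brush lying flat, 83 x 97 x 8 mm, loose bystander. Origin: centre of its underside.
- cap_flange (a point): Centre of the underside of the cap's flange, on its axis, 7 mm above its foot. Flange 34 mm diameter, 4 mm thick; neck below it 22 mm diameter, so a 7 mm high gap runs round it between panel and flange. Hung on the fork, the cap's origin is 3 mm below the puller's. The shaft leaves the cap 1 mm of side play. Light pressure on the neck: about 2 to 8 N.
- puller_clamp (a point): Top of the clamp foot (37 mm behind the handle, 12 mm up) that holds the fork firmly at a reach set by hand. The reach differs each time and is not measured: the slot's inner wall lies at x = -12 mm plus or minus 9 mm from the puller's origin and the tips at x = 29 mm plus or minus 9 mm, so feel when the fork is home.

How it is judged:
On the way, in this order (a step that is already met when the one before it is completed fails the run):
1. the fork, low under the flange and not yet lifting it, presses lightly and steadily against the neck while the cap still sits on its shaft (horizontal distance between puller and cap below 0.014 m and distance of cap from where it was at the start of the episode below 0.0025 m and z of cap in the frame of puller between -0.0026 and 0.001 m and contact force between puller and cap above 1.5 N), for 0.3 s.
2. the cap is pulled clear of its shaft and hangs in the fork (z of cap in the frame of instrument above 0.062 m and horizontal distance between puller and cap below 0.019 m and z of cap in the frame of puller between -0.006 and 0.004 m), for 0.1 s.
At the end, for the whole second after the job is handed in: The puller stands upright (within 0.08 rad) on the floor of the white tray, its origin within 45 mm of the tray's centre, and the cap stands upright (within 0.15 rad) in its fork, within 19 mm of the puller's origin; both origins within 6 mm above the tray's underside, both at rest and released (horizontal distance between puller and tray below 0.045 m and horizontal distance between cap and puller below 0.019 m and z of each of cap, puller in the frame of tray below 0.006 m and angle between cap's own z axis and vertical below 0.15 rad and angle between puller's own z axis and vertical below 0.08 rad and linear speed of each of cap, puller below 0.02 m/s); the robot touches nothing.
It fails at once if the puller loads the cap with more than 25 N, or shoves it with more than 9 N before it is lifted (contact force between puller and cap above 25 N or (z of cap in the frame of instrument between 0.042 and 0.048 m and z of cap in the frame of puller above -0.0026 m and contact force between puller and cap above 9 N)).
It fails at once if the puller presses on the instrument or on the tray with more than 25 N (contact force between puller and instrument above 25 N or contact force between puller and tray above 25 N).
It fails at once if the fingers touch the cap (contact force between the fingers and cap above 1 N).
It fails at once if the cap is tipped by more than 0.4 rad (angle between cap's own z axis and vertical above 0.4 rad).
It fails at once if the plain knob is pushed with more than 5 N, or a bystander is moved by more than 15 mm (contact force between any of puller, the arm, the fingers and plain_knob above 5 N or distance of any of jar, flux_tin, pliers, brush from where it was at the start of the episode above 0.015 m).
It also fails if it takes over 72 s, if anything falls off the work surface, if the arm or the gripper's body presses on something with over 40 N, if the wrist force passes 120 N, or if a joint passes its speed limit or range.

## Robot

A 6-joint arm with a two-finger parallel gripper is mounted at the origin on a cart in front of the work surface, level with it; the furniture and walls round the work are solid. World frame = base frame: x ahead of the robot, y to its left, z up, the work surface at z = 0. Lengths are in m, angles in rad, forces in N, time in s.
With the tool pointing down it reaches from about 0.4 to 0.925 m from the base axis. Payload 3.4 kg.
Tool frame: the origin (TCP) lies between the finger pads; the fingertips stand 17 mm ahead of it and the grasp point (between the pads) lies 2 mm behind it (arm.finger_overhang is the distance from the TCP to the fingertips, in m); z points along the fingers, y is the line along which they close (so a half turn about z gives the same grasp; the last joint's range is limited). The gripper opens to 85 mm and grips with 20 to 120 N. Pads are 22 mm wide; open, the fingers measure 114 mm over their backs; the gripper's body (76 mm by 85 mm) begins 54 mm behind the grasp point. The pads swing forward as they close: fully open they stand 13 mm farther back than shut.
Start: joints at [1.222, 0.307, 1.506, -0, 1.328, -0.073], TCP at [0.157, 0.553, 0.248] pointing down, gripper open.
Joint ranges: [-3.12, 3.12], [-1.05, 2.28], [0.14, 2.33], [-1.42, 4.57], [0.1, 2.73], [-2.68, 2.68]. Speed limits (rad/s): [2.57, 2.57, 3.14, 3.14, 3.14, 3.14].

## Interface

Orientations are given as a unit quaternion [x, y, z, w].
In Python, from plant import sensors, optics, arm gives the robot as it stands. The module is installed in compiled form; this text tells all that it offers.
- The arm moves only by the tool servo_tool, never from a script. Its argument "plan" is a list that holds one entry, the list of rows, each a list of 5 numbers: the finger opening in mm, from 0 to 85.4, then the shift along the world's x, y, z in units of 60 mm (1.0 is 60 mm), then the turn about the world's z in units of 5 degrees (1.0 is 5 degrees). In form: [[[gripper, tx, ty, tz, roll], ...]]. A call has 1 to 20 rows; each row is the pose to reach, as a shift and turn from the pose commanded when the call began; what a row does not reach only later rows make up. A row lasts 1/8 s, in which the tool goes at most 62.5 mm and 10.7 degrees, less where a joint would pass 70% of its speed; a pose out of reach is approached as far as the arm can. A call with a gripper value outside its range is refused whole. The fingers move at their own pace and stop on an object; "squeeze" is the grip in N (left out, the last holds). Time passes only in rows, so rows that repeat a pose let the fingers close. It gives the time, the measured TCP pose, the force, the opening and the grip force at its end, in the units of the state.
- sensors.sense(): the state, without advancing time (a new reading comes with each control period).
- optics.grab_frame(name): name is "side" or "top"; returns a dict with "pixels" (480x640x3 uint8, red, green, blue), "fovy" (degrees; the focal length in pixels is half the picture's height over the tangent of half this angle, whatever the lens; pixels are square), "cx", "cy" (the principal point, pixels), "position" and "orientation" of the camera in the world. Camera axes: x right, y down, z forward; pixel columns grow to the right and rows downward; lengths in m; the calibration is good to about 2 mm. A picture is of the moment at which its call begins. There is no depth.
- arm.job_done(): hands the job in; it is judged then, once.
The state is a dict: "clock": time; "qpos": joint angles; "qd": joint speeds; "effort": joint torques, N m; "position": TCP position; "orientation": TCP orientation; "contact_force": force on the tool from outside, world axes, zero at the start; "torque": the same for the moment, N m; "gripper_width": finger opening in m; "grasp_force": force on a finger pad.
Only numpy, scipy, OpenCV 4.12 (cv2) and the standard library are available. Lean on these libraries where they do the work, as an engineer would, in place of code of your own. Each camera call takes 0.05 s, during which the arm holds its last target. There are 200 camera calls.

## Working session

There is one attempt and no reset: what is moved stays moved. The work goes in short steps, Python scripts to look and compute and a tool call to move; the robot and the scene stay as the last step left them, time stands still between calls to the robot, and variables do not carry over. Pictures are saved under pics/ and viewed, at most 10 in all, crops included, and the job is handed in when it is done.

Besides the shell and the picture viewer there is one more tool, called by a JSON object that holds its "op" and its "data". servo_tool: Moves the arm, as the interface text tells. Its arguments: {"type":"object","properties":{"plan":{"type":"array","items":{"type":"array","items":{"type":"array","items":{"type":"number"}}}},"squeeze":{"type":"number"}},"required":["plan"]}

```bash
mkdir -p pics; cat > h.py <<'E'
import numpy as np, cv2
from scipy.spatial.transform import Rotation as R
from plant import sensors, optics, arm
def grab(n,f=None):
    d=optics.grab_frame(n)
    if f: cv2.imwrite(f,d["pixels"][:,:,::-1])
    return d
def ray(d,u,v):
    f=240/np.tan(np.radians(d["fovy"])/2)
    return np.array(d["position"]),R.from_quat(d["orientation"]).apply([(u-d["cx"])/f,(v-d["cy"])/f,1])
def plane(d,u,v,z):
    p,r=ray(d,u,v); return p+r*(z-p[2])/r[2]
def proj(d,P):
    f=240/np.tan(np.radians(d["fovy"])/2)
    c=R.from_quat(d["orientation"]).inv().apply(np.array(P)-d["position"])
    return c[0]/c[2]*f+d["cx"],c[1]/c[2]*f+d["cy"]
E
python3 - <<'E'
from h import *
for n in("top","side"):
    d=grab(n,f"pics/{n}0.png"); print(n,{k:d[k] for k in d if k!="pixels"})
print(sensors.sense())
E
```

```text
top {'fovy': 49.959746460201764, 'cx': 315.96057323024286, 'cy': 230.5814504347507, 'position': array([0.42111788, 0.02410056, 1.25275544]), 'orientation': array([ 0.71548893, -0.69740666,  0.03640334, -0.01934802])}
side {'fovy': 53.35203010464999, 'cx': 321.63748162380875, 'cy': 237.53961636699376, 'position': array([0.52619325, 0.87192315, 0.85262667]), 'orientation': array([ 1.97884405e-02,  9.15153016e-01, -4.02619885e-01,  7.76956946e-04])}
{'clock': 0.1, 'qpos': array([ 1.22150356e+00,  3.07503538e-01,  1.50754638e+00,  7.34643288e-06,
        1.32839832e+00, -7.34781939e-02]), 'qd': array([-0.00031047, -0.00189313, -0.00154353,  0.00093412, -0.00173552,
       -0.00138527]), 'effort': array([ 3.32529253e-04, -4.58529174e+01, -2.52604759e+01,  8.00537850e-05,
        5.58285741e-03,  1.60009478e-05]), 'position': array([0.15639493, 0.55270341, 0.24746869]), 'orientation': array([ 1.37471390e-01,  9.90505303e-01, -9.06390858e-04, -1.98149759e-04]), 'contact_force': array([ 0.64797166, -0.57928259,  0.2294661 ]), 'torque': array([0.04108633, 0.05370522, 0.01188992]), 'grasp_force': 0.0, 'gripper_width': 0.08584150973983036}
```

View pics/top0.png

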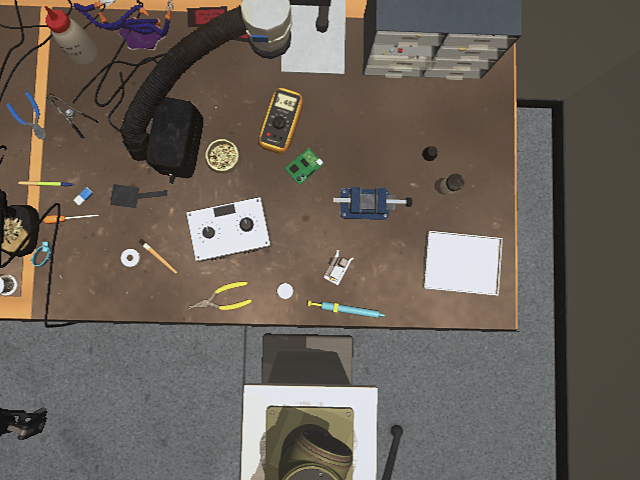

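View pics/side0.png

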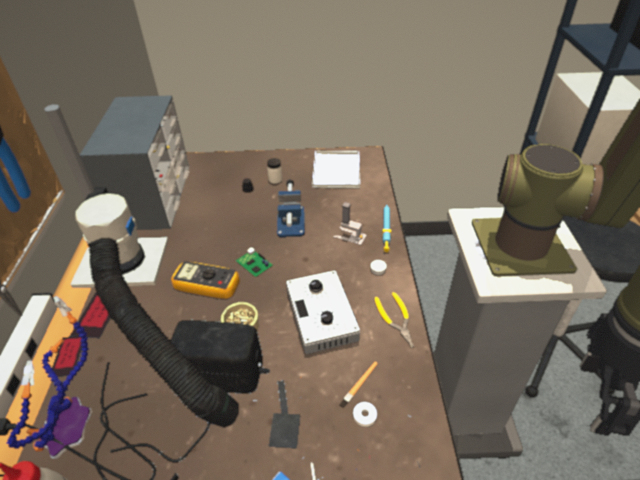

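Top view: the puller is near (338,266), the instrument near (229,229) with controls at (208,233) and (247,224), and the tray near (463,263). In the side view the puller handle is at (346,212) and the controls at (316,286) and (326,318). I'll zoom in on both.

```bash
python3 - <<'E'
from h import *
a=cv2.imread("pics/top0.png");b=cv2.imread("pics/side0.png")
z=lambda i,u,v,w,h:cv2.resize(i[v:v+h,u:u+w],(400,300),interpolation=cv2.INTER_CUBIC)
cv2.imwrite("pics/z0.png",np.vstack([np.hstack([z(a,310,240,60,45),z(b,320,195,60,45)]),np.hstack([z(a,180,188,100,75),z(b,280,265,100,75)])]))
d=grab("top");s=grab("side")
h=cv2.cvtColor(d["pixels"],cv2.COLOR_RGB2HSV)
m=((h[...,1]<45)&(h[...,2]>150)).astype(np.uint8)
for nm,(u0,v0,u1,v1),zz in(("instr",(180,188,280,268),.045),("tray",(410,215,520,310),.017)):
    mm=np.zeros_like(m);mm[v0:v1,u0:u1]=m[v0:v1,u0:u1]
    c=max(cv2.findContours(mm,0,2)[0],key=cv2.contourArea)
    r=cv2.minAreaRect(c);bx=cv2.boxPoints(r)
    P=np.array([plane(d,*p,zz) for p in bx]);print(nm,bx.round(1).tolist(),P.round(4).tolist(),P.mean(0).round(4))
    e=[P[1]-P[0],P[2]-P[1]];print([ (np.linalg.norm(x).round(4),np.degrees(np.arctan2(x[1],x[0])).round(2)) for x in e])
E
```

```text
instr [[185.10000610351562, 212.10000610351562], [260.0, 196.60000610351562], [270.0, 245.3000030517578], [195.1999969482422, 260.79998779296875]] [[0.5523, 0.304, 0.045], [0.5938, 0.1302, 0.045], [0.4795, 0.1028, 0.045], [0.4389, 0.2756, 0.045]] [0.5161 0.2031 0.045 ]
[(np.float64(0.1787), np.float64(-76.56)), (np.float64(0.1175), np.float64(-166.55))]
tray [[422.70001220703125, 287.79998779296875], [428.3999938964844, 230.3000030517578], [503.8999938964844, 237.6999969482422], [498.29998779296875, 295.20001220703125]] [[0.3883, -0.264, 0.017], [0.5272, -0.2766, 0.017], [0.5141, -0.4611, 0.017], [0.375, -0.4468, 0.017]] [ 0.4511 -0.3621  0.017 ]
[(np.float64(0.1395), np.float64(-5.18)), (np.float64(0.185), np.float64(-94.07))]
```

View pics/z0.png

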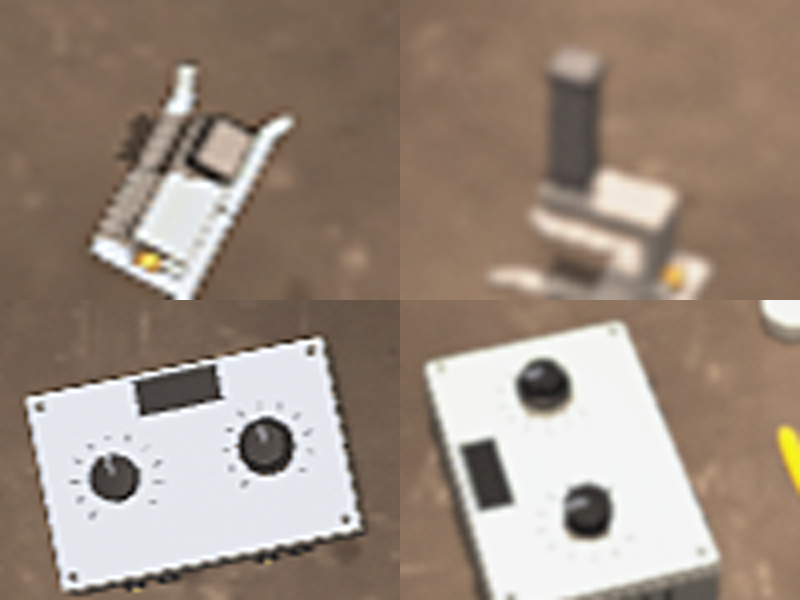

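The zoom shows the flanged cap as the larger right-hand control (a ring is visible under it in the side view), at top ≈(247,224). The left one is the plain knob. The puller's fork opens up and to the right in the top view, with its handle top near (343.6,262.5). Next I'll refine the puller yaw and triangulate.

```bash
cat > tri.py <<'E'
from h import *
def tri(a,pa,b,pb):
    p,r=ray(a,*pa);q,s=ray(b,*pb);r/=np.linalg.norm(r);s/=np.linalg.norm(s)
    t=np.linalg.lstsq(np.c_[r,-s],q-p,rcond=None)[0]
    A=p+r*t[0];B=q+s*t[1];return (A+B)/2,np.linalg.norm(A-B)
def blob(img,box,thr):
    u0,v0,u1,v1=box;g=cv2.cvtColor(img,cv2.COLOR_RGB2GRAY)[v0:v1,u0:u1]
    g=cv2.resize(g,None,fx=8,fy=8,interpolation=cv2.INTER_CUBIC)
    c=max(cv2.findContours((g<thr).astype(np.uint8),0,2)[0],key=cv2.contourArea)
    e=cv2.fitEllipse(c);f=lambda x:(x+.5)/8-.5
    return (u0+f(e[0][0]),v0+f(e[0][1])),e[1][0]/8,e[1][1]/8
E
python3 - <<'E'
from tri import *
d=grab("top");s=grab("side")
c={}
for nm,bt,bs in(("cap",(236,212,260,236),(306,276,328,297)),("knob",(198,222,220,246),(316,307,338,330))):
    t=blob(d["pixels"],bt,110);q=blob(s["pixels"],bs,110);print(nm,t,q,tri(d,t[0],s,q[0]),plane(d,*t[0],.055),plane(s,*q[0],.055))
f=lambda u,v,U,V:(U+(u+.5)/6.667-.5,V+(v+.5)/6.667-.5)
print("handle",tri(d,f(224,150,310,240),s,f(177,66,320,195)),plane(d,*f(224,150,310,240),.105),plane(s,*f(177,66,320,195),.105))
g=cv2.resize(d["pixels"][240:300,310:370],None,fx=6.667,fy=6.667,interpolation=cv2.INTER_CUBIC)
L=cv2.createLineSegmentDetector().detect(cv2.cvtColor(g,cv2.COLOR_RGB2GRAY))[0][:,0]
for l in L:
    if np.hypot(l[2]-l[0],l[3]-l[1])>50:
        A=plane(d,*f(l[0],l[1],310,240),.02);B=plane(d,*f(l[2],l[3],310,240),.02);print(l.round(0),np.degrees(np.arctan2(B[1]-A[1],B[0]-A[0])).round(1))
print("instr centre px check: knob/cap dist")
E
```

```text
cap ((246.1012477874756, 224.12463092803955), 13.649511337280273, 13.969464302062988) ((315.6417818069458, 286.311824798584), 11.861854553222656, 12.651124954223633) (array([0.52761853, 0.15955389, 0.05242962]), np.float64(0.0009738672400613008)) [0.52690448 0.15930089 0.055     ] [0.52809617 0.16176709 0.055     ]
knob ((208.25628089904785, 232.41076564788818), 10.879115104675293, 12.303991317749023) ((326.7965021133423, 317.8498477935791), 11.110466957092285, 13.519405364990234) (array([0.50631077, 0.24694974, 0.05019859]), np.float64(0.0014341595092658365)) [0.50525814 0.24612241 0.055     ] [0.50713731 0.25059139 0.055     ]
handle (array([ 0.44392436, -0.06506843,  0.10274631]), np.float64(0.0008707745326866881)) [ 0.44344765 -0.06484538  0.105     ] [ 0.44460162 -0.06231478  0.105     ]
[189. 300. 226. 226.] -25.9
[233. 217. 272. 141.] -25.8
instr centre px check: knob/cap dist
```

{"op": "servo_tool", "data": {"plan": [[[85, 0.6, -0.5, 0, -1.2], [85, 1.3, -1.1, 0, -2.6], [85, 2.0, -1.7, 0, -4], [85, 2.7, -2.3, 0, -5.4], [85, 3.4, -2.9, 0, -6.8], [85, 4.0, -3.5, 0, -8.2], [85, 4.1, -4.3, 0, -9.6], [85, 4.2, -5.1, 0, -11], [85, 4.3, -6, 0, -12.5], [85, 4.4, -7, 0, -14], [85, 4.5, -8, 0, -15.5], [85, 4.6, -9, 0, -17], [85, 4.7, -9.7, 0, -18.5], [85, 4.783, -10.1, 0, -19.5], [85, 4.783, -10.3, 0, -20.04], [85, 4.783, -10.3, 0, -20.04], [85, 4.783, -10.3, 0, -20.04]]], "squeeze": 60}}

```text
clock: 2.42
position: [0.4432, -0.0638, 0.2482]
orientation: [0.848, 0.531, 0.0, -0.0]
contact_force: [-0.9, -0.8, 0.1]
gripper_width: 0.0852
grasp_force: 0.0
```

{"op": "servo_tool", "data": {"plan": [[[85, 0, 0, -0.5, 0], [85, 0, 0, -1.0, 0], [85, 0, 0, -1.5, 0], [85, 0, 0, -2.0, 0], [85, 0, 0, -2.4, 0], [85, 0, 0, -2.7, 0], [85, 0, 0, -2.9, 0], [85, 0, 0, -2.9, 0], [85, 0, 0, -2.9, 0]]]}}

```text
clock: 3.55
position: [0.4441, -0.0646, 0.0748]
orientation: [0.848, 0.53, 0.0, 0.0]
contact_force: [0.3, 0.0, 0.1]
gripper_width: 0.0847
grasp_force: 0.0
```

```bash
python3 - <<'E'
from tri import *
a=grab("top")["pixels"];b=grab("side")["pixels"]
z=lambda i,u,v,w,h:cv2.resize(i[v:v+h,u:u+w,::-1],(400,300),interpolation=cv2.INTER_CUBIC)
cv2.imwrite("pics/z1.png",np.hstack([z(a,300,230,80,60),z(b,310,180,80,60)]))
print(sensors.sense()["position"])
E
```

```text
[ 0.4442564  -0.06477882  0.07503996]
```

View pics/z1.png

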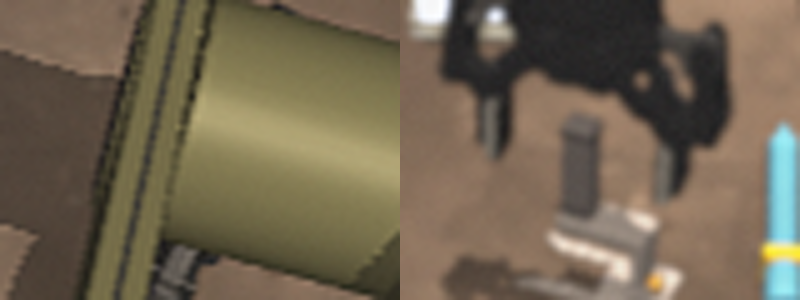

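The side view shows the handle at (580,165), between the open fingers at (490,125) and (670,165). I'll close on it.

{"op": "servo_tool", "data": {"plan": [[[60, 0, 0, 0, 0], [45, 0, 0, 0, 0], [35, 0, 0, 0, 0], [28, 0, 0, 0, 0], [24, 0, 0, 0, 0], [20, 0, 0, 0, 0], [15, 0, 0, 0, 0], [10, 0, 0, 0, 0], [5, 0, 0, 0, 0], [5, 0, 0, 0, 0], [5, 0, 0, 0, 0], [5, 0, 0, 0, 0], [5, 0, 0, 0, 0], [5, 0, 0, 0, 0]]], "squeeze": 90}}

```text
clock: 5.4
position: [0.4438, -0.0648, 0.0745]
orientation: [0.848, 0.53, 0.0, 0.0]
contact_force: [0.6, 0.5, 4.6]
gripper_width: 0.0168
grasp_force: 87.8
```

{"op": "servo_tool", "data": {"plan": [[[5, 0, 0, 0.1, 0], [5, 0, 0, 0.3, 0], [5, 0, 0, 0.7, 0], [5, 0, 0, 1.1, 0], [5, 0, 0, 1.5, 0], [5, 0, 0.2, 1.67, 0.6], [5, 0, 0.6, 1.67, 1.4], [5, 0.05, 1.0, 1.67, 2.4], [5, 0.05, 1.4, 1.67, 3.4], [5, 0.1, 1.8, 1.67, 4.4], [5, 0.1, 2.2, 1.67, 5.4], [5, 0.1, 2.6, 1.67, 6.2], [5, 0.17, 3.0, 1.67, 7.0], [5, 0.17, 3.3, 1.67, 7.6], [5, 0.17, 3.45, 1.67, 7.88], [5, 0.17, 3.45, 1.67, 7.88], [5, 0.17, 3.45, 1.67, 7.88], [5, 0.17, 3.45, 1.67, 7.88]]]}}

```text
clock: 7.65
position: [0.4537, 0.1417, 0.1745]
orientation: [0.62, 0.784, -0.0, 0.0]
contact_force: [-0.3, -0.4, -1.5]
gripper_width: 0.0166
grasp_force: 87.9
```

```bash
python3 - <<'E'
from tri import *
s=sensors.sense();print(s["position"],s["orientation"],s["contact_force"],s["torque"])
a=grab("top")["pixels"];b=grab("side")["pixels"]
z=lambda i,u,v,w,h:cv2.resize(i[v:v+h,u:u+w,::-1],(400,300),interpolation=cv2.INTER_CUBIC)
cv2.imwrite("pics/z2.png",np.hstack([z(a,200,200,100,75),z(b,280,230,120,90)]))
E
```

```text
[0.45370122 0.14170804 0.17449413] [ 6.20142792e-01  7.84488943e-01 -1.29030753e-04  5.72356928e-06] [-0.26714466 -0.41659227 -1.50146836] [ 0.0184525  -0.0407467   0.02709924]
```

View pics/z2.png

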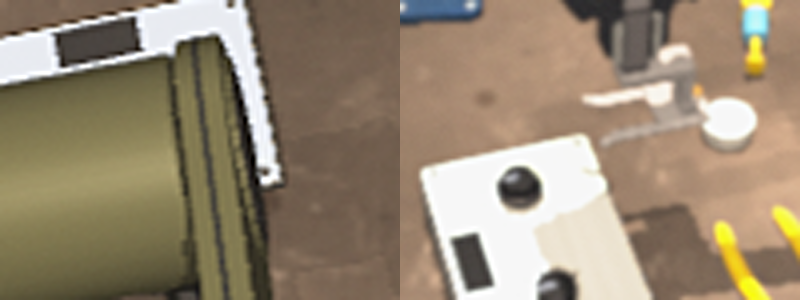

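The side view shows the puller held upright with its fork tips near full-frame (336,260) and (341,273), in front of the cap. The top view is blocked by the arm. I'll go down just above the panel and measure there.

{"op": "servo_tool", "data": {"plan": [[[5, 0, 0, -0.2, 0], [5, 0, 0, -0.4, 0], [5, 0, 0, -0.6, 0], [5, 0, 0, -0.75, 0], [5, 0, 0, -0.82, 0], [5, 0, 0, -0.85, 0], [5, 0, 0, -0.85, 0], [5, 0, 0, -0.85, 0]]]}}

```text
clock: 8.75
position: [0.4541, 0.1424, 0.1239]
orientation: [0.62, 0.785, 0.0, 0.0]
contact_force: [-0.1, -0.1, -1.4]
gripper_width: 0.0166
grasp_force: 87.9
```

```bash
python3 - <<'E'
from tri import *
s=sensors.sense();print(s["position"],s["contact_force"],s["torque"])
b=grab("side","pics/side3.png")["pixels"]
b=cv2.resize(b[250:310,290:370,::-1],(800,600),interpolation=cv2.INTER_CUBIC)
cv2.imwrite("pics/z3.png",b)
E
```

```text
[0.45410708 0.14236507 0.1238517 ] [-0.10431594 -0.11472793 -1.41717438] [-0.00863662 -0.00254634  0.03741758]
```

View pics/z3.png

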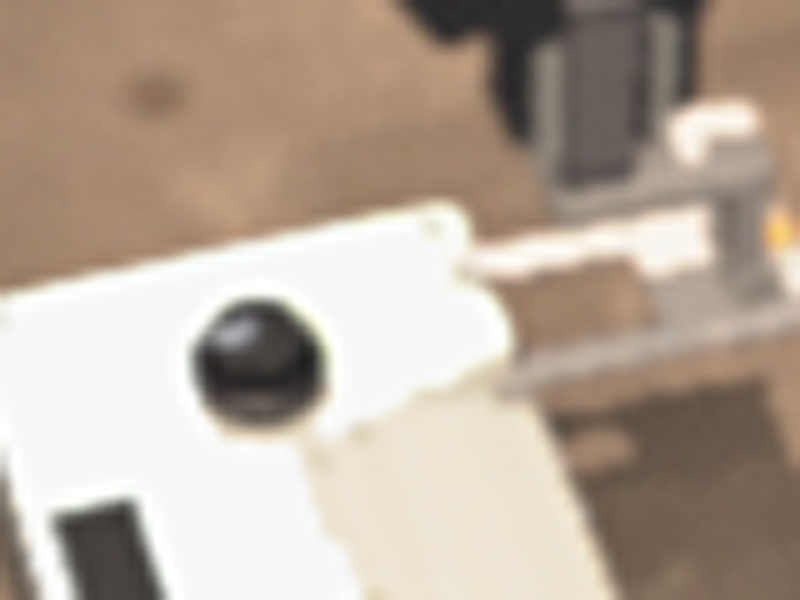

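The side zoom (10×, origin 290,250) shows the cap at (259,362), the panel's -y edge from (0,300) to (440,205), the far fork arm's centreline near (600,243) and the near arm's near (600,357). I'll measure the arm lines relative to that panel edge.

```bash
python3 - <<'E'
from tri import *
d=grab("side");b=d["pixels"]
g=cv2.cvtColor(cv2.resize(b[250:310,290:370],(800,600),interpolation=cv2.INTER_CUBIC),cv2.COLOR_RGB2GRAY).astype(float)
full=lambda x,y:(290+(x+.5)/10-.5,250+(y+.5)/10-.5)
a=np.radians(13.5);ex=np.array([np.cos(a),np.sin(a)]);ey=np.array([-ex[1],ex[0]])
C=np.array([.5272,.1597])
def rep(nm,x,y,z):
    p=plane(d,*full(x,y),z)[:2]-C;print(nm,x,y,"x %.1f y %.1f mm"%(1e3*p@ex,1e3*p@ey))
for x in range(60,420,90):   # panel edge: strongest rise along column
    c=g[180:330,x];rep("edge",x,180+np.argmax(np.gradient(cv2.GaussianBlur(c[:,None],(1,9),0)[:,0])),.045)
for x in (530,560,590,620):
    c=g[200:290,x];k=200+np.flatnonzero(c>c.min()+.5*(c.max()-c.min()));rep("far top",x,k.min(),.053);rep("far bot",x,k.max(),.053)
for x in (560,600,640,680):
    c=cv2.GaussianBlur(g[290:420,x][:,None],(1,9),0)[:,0];gr=np.gradient(c)
    print(x,[int(v) for v in c[::6]]);rep("near up",x,290+np.argmax(gr),.053);rep("near lo",x,290+np.argmin(gr),.051)
E
```

```text
edge 60 281 x 36.7 y -45.5 mm
edge 150 262 x 15.4 y -45.4 mm
edge 240 242 x -6.1 y -45.6 mm
edge 330 223 x -27.7 y -45.5 mm
far top 530 236 x -68.5 y -21.2 mm
far bot 530 272 x -65.2 y -10.6 mm
far top 560 232 x -75.5 y -20.5 mm
far bot 560 266 x -72.3 y -10.4 mm
far top 590 226 x -82.7 y -20.3 mm
far bot 590 258 x -79.6 y -10.8 mm
far top 620 222 x -89.6 y -19.6 mm
far bot 620 255 x -86.4 y -9.8 mm
560 [133, 135, 136, 137, 136, 135, 133, 132, 135, 142, 156, 170, 176, 171, 158, 144, 135, 132, 130, 124, 108, 91]
near up 560 347 x -64.8 y 13.1 mm
near lo 560 413 x -59.5 y 30.0 mm
600 [140, 141, 140, 139, 136, 134, 135, 139, 150, 165, 175, 177, 168, 154, 141, 134, 133, 135, 133, 127, 110, 98]
near up 600 342 x -73.9 y 14.2 mm
near lo 600 407 x -68.5 y 30.8 mm
640 [150, 152, 152, 149, 146, 145, 150, 159, 169, 172, 171, 163, 152, 142, 137, 134, 130, 121, 108, 96, 86, 81]
near up 640 332 x -83.4 y 13.8 mm
near lo 640 395 x -78.1 y 29.9 mm
680 [168, 169, 170, 169, 169, 169, 172, 175, 174, 167, 157, 148, 146, 145, 143, 139, 128, 112, 96, 87, 83, 83]
near up 680 328 x -92.3 y 15.2 mm
near lo 680 393 x -86.8 y 31.9 mm
```

```bash
python3 - <<'E'
from tri import *
d=grab("side");b=d["pixels"]
full=lambda x,y:(290+(x+.5)/10-.5,250+(y+.5)/10-.5)
g=cv2.GaussianBlur(cv2.cvtColor(cv2.resize(b[250:310,290:370],(800,600),interpolation=cv2.INTER_CUBIC),cv2.COLOR_RGB2GRAY),(0,0),4)
a=np.radians(13.5);ex=np.array([np.cos(a),np.sin(a)]);ey=np.array([-ex[1],ex[0]]);C=np.array([.5272,.1597])
L=cv2.createLineSegmentDetector(0,1.0).detect(g)[0][:,0]
for l in L:
    n=np.hypot(l[2]-l[0],l[3]-l[1])
    if n>60 and max(l[0],l[2])>380 and abs(l[3]-l[1])<abs(l[2]-l[0]):
        if l[0]>l[2]: l=l[[2,3,0,1]]
        for z in(.045,.053,.095):
            A=plane(d,*full(l[0],l[1]),z)[:2]-C;B=plane(d,*full(l[2],l[3]),z)[:2]-C;v=A-B
            print(l.round(0) if z==.045 else "   ",z,"yaw %.1f  x %.1f..%.1f y %.1f..%.1f"%(np.degrees(np.arctan2(v[1],v[0])),1e3*A@ex,1e3*B@ex,1e3*A@ey,1e3*B@ey))
t=grab("top","pics/top4.png")
E
```

```text
[ -0. 294. 449. 198.] 0.045 yaw 13.4  x 50.9..-56.3 y -45.4..-45.3
    0.053 yaw 13.4  x 52.0..-54.1 y -38.1..-37.9
    0.095 yaw 13.4  x 58.0..-42.6 y 0.3..0.4
[483. 244. 613. 222.] 0.045 yaw 9.6  x -59.6..-90.7 y -29.1..-27.0
    0.053 yaw 9.6  x -57.4..-88.2 y -22.0..-19.9
    0.095 yaw 9.6  x -45.7..-74.9 y 15.6..17.6
[495. 279. 621. 254.] 0.045 yaw 12.2  x -59.3..-89.3 y -17.8..-17.1
    0.053 yaw 12.2  x -57.0..-86.8 y -10.8..-10.1
    0.095 yaw 12.2  x -45.4..-73.6 y 26.2..26.8
```

{"op": "servo_tool", "data": {"plan": [[[5, 0, 0, -0.02, 0.1], [5, 0, 0, -0.04, 0.3], [5, 0, 0, -0.048, 0.3], [5, 0, 0, -0.048, 0.3], [5, 0.08, 0.019, -0.048, 0.3], [5, 0.16, 0.039, -0.048, 0.3], [5, 0.24, 0.058, -0.048, 0.3], [5, 0.32, 0.078, -0.048, 0.3], [5, 0.36, 0.087, -0.048, 0.3], [5, 0.4, 0.097, -0.048, 0.3], [5, 0.4, 0.097, -0.048, 0.3], [5, 0.4, 0.097, -0.048, 0.3]]]}}

```text
clock: 10.45
position: [0.4775, 0.148, 0.1206]
orientation: [0.609, 0.793, -0.0, -0.0]
contact_force: [-1.0, 0.6, -1.5]
gripper_width: 0.017
grasp_force: 88.0
```

```bash
python3 - <<'E'
from tri import *
s=sensors.sense();print(s["position"],s["contact_force"],s["torque"])
b=grab("side")["pixels"]
cv2.imwrite("pics/z5.png",cv2.resize(b[255:300,290:350,::-1],(800,600),interpolation=cv2.INTER_CUBIC))
E
```

```text
[0.47753828 0.14803929 0.12057879] [-0.9588077   0.55813254 -1.45200014] [-0.00329186 -0.00802731  0.00339157]
```

View pics/z5.png

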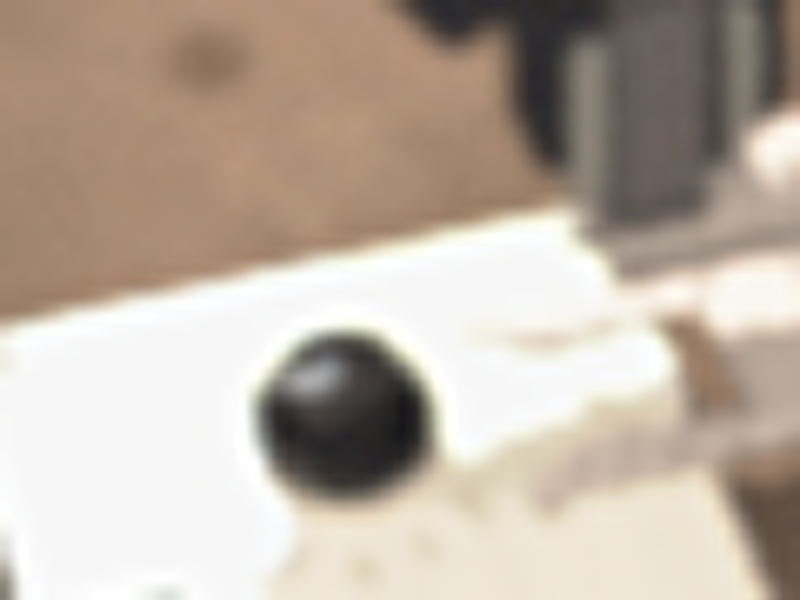

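The side zoom (13.33×, origin 290,255) shows the far fork tip at (470,330) and the near tip at (545,500). The cap at (345,412) sits between them. I'll check how well the tips centre on it.

```bash
python3 - <<'E'
from tri import *
d=grab("side")
a=np.radians(13.5);ex=np.array([np.cos(a),np.sin(a)]);ey=np.array([-ex[1],ex[0]]);C=np.array([.5272,.1597])
T=sensors.sense()["position"][:2]-C;print("tcp",T@ex*1e3,T@ey*1e3)
for z in(.046,.050):
  for p in((470,330),(545,500)):
    P=plane(d,290+(p[0]+.5)/13.333-.5,255+(p[1]+.5)/13.333-.5,z)[:2]-C;print(z,p,1e3*P@ex,1e3*P@ey)
E
```

```text
tcp -50.980566895579564 0.2691371260921654
0.046 (470, 330) -26.043476792060325 -20.69819574654995
0.046 (545, 500) -27.600536255685988 19.647489656453352
0.05 (470, 330) -25.09468727267429 -17.16011493675561
0.05 (545, 500) -26.644025397465555 22.985499296983672
```

{"op": "servo_tool", "data": {"plan": [[[5, 0.034, 0, 0, 0], [5, 0.067, 0.008, 0, 0], [5, 0.1, 0.015, 0, 0], [5, 0.132, 0.023, 0, 0], [5, 0.164, 0.031, 0, 0], [5, 0.196, 0.039, 0, 0], [5, 0.229, 0.047, 0, 0], [5, 0.261, 0.055, 0, 0], [5, 0.294, 0.062, 0, 0], [5, 0.326, 0.07, 0, 0], [5, 0.326, 0.07, 0, 0], [5, 0.326, 0.07, 0, 0]]]}}

```text
clock: 12.05
position: [0.4972, 0.1523, 0.1206]
orientation: [0.609, 0.793, -0.0, -0.0]
contact_force: [-0.4, -0.2, -1.2]
gripper_width: 0.017
grasp_force: 88.0
```

{"op": "servo_tool", "data": {"plan": [[[5, 0.024, 0.006, 0, 0], [5, 0.049, 0.012, 0, 0], [5, 0.073, 0.018, 0, 0], [5, 0.097, 0.023, 0, 0], [5, 0.122, 0.029, 0, 0], [5, 0.146, 0.035, 0, 0], [5, 0.17, 0.041, 0, 0], [5, 0.195, 0.047, 0, 0], [5, 0.219, 0.053, 0, 0], [5, 0.243, 0.058, 0, 0], [5, 0.267, 0.064, 0, 0], [5, 0.292, 0.07, 0, 0], [5, 0.292, 0.07, 0, 0], [5, 0.292, 0.07, 0, 0]]]}}

```text
clock: 13.8
position: [0.5148, 0.1565, 0.1206]
orientation: [0.609, 0.793, -0.0, -0.0]
contact_force: [-0.2, 0.6, -1.1]
gripper_width: 0.0168
grasp_force: 88.0
```

{"op": "servo_tool", "data": {"plan": [[[5, 0.012, 0.003, 0, 0], [5, 0.024, 0.006, 0, 0], [5, 0.036, 0.009, 0, 0], [5, 0.049, 0.012, 0, 0], [5, 0.061, 0.015, 0, 0], [5, 0.073, 0.018, 0, 0], [5, 0.085, 0.02, 0, 0], [5, 0.085, 0.02, 0, 0]]]}}

```text
clock: 14.8
position: [0.5201, 0.1577, 0.1206]
orientation: [0.609, 0.793, 0.0, 0.0]
contact_force: [0.1, -0.1, -1.7]
gripper_width: 0.017
grasp_force: 88.0
```

{"op": "servo_tool", "data": {"plan": [[[5, 0.008, 0.002, 0, 0], [5, 0.016, 0.004, 0, 0], [5, 0.024, 0.006, 0, 0], [5, 0.032, 0.008, 0, 0], [5, 0.032, 0.008, 0, 0]]]}}

```text
clock: 15.42
position: [0.522, 0.1582, 0.1206]
orientation: [0.609, 0.793, 0.0, -0.0]
contact_force: [0.3, 0.0, -2.2]
gripper_width: 0.0171
grasp_force: 87.9
```

{"op": "servo_tool", "data": {"plan": [[[5, 0.008, 0.002, 0, 0], [5, 0.016, 0.004, 0, 0], [5, 0.024, 0.006, 0, 0], [5, 0.032, 0.008, 0, 0], [5, 0.032, 0.008, 0, 0]]]}}

```text
clock: 16.05
position: [0.5239, 0.1587, 0.1206]
orientation: [0.609, 0.793, 0.0, 0.0]
contact_force: [-0.2, -0.1, -1.2]
gripper_width: 0.0171
grasp_force: 88.0
```

{"op": "servo_tool", "data": {"plan": [[[5, 0.008, 0.002, 0, 0], [5, 0.016, 0.004, 0, 0], [5, 0.024, 0.006, 0, 0], [5, 0.024, 0.006, 0, 0]]]}}

```text
clock: 16.55
position: [0.5253, 0.159, 0.1206]
orientation: [0.609, 0.793, 0.0, 0.0]
contact_force: [0.0, -0.7, -1.8]
gripper_width: 0.0171
grasp_force: 87.9
```

{"op": "servo_tool", "data": {"plan": [[[5, 0.008, 0.002, 0, 0], [5, 0.016, 0.004, 0, 0], [5, 0.024, 0.006, 0, 0], [5, 0.024, 0.006, 0, 0]]]}}

```text
clock: 17.05
position: [0.5267, 0.1594, 0.1206]
orientation: [0.609, 0.793, 0.0, 0.0]
contact_force: [0.5, -0.6, -0.8]
gripper_width: 0.0168
grasp_force: 87.9
```

{"op": "servo_tool", "data": {"plan": [[[5, 0.008, 0.002, 0, 0], [5, 0.016, 0.004, 0, 0], [5, 0.016, 0.004, 0, 0]]]}}

```text
clock: 17.42
position: [0.5277, 0.1596, 0.1206]
orientation: [0.609, 0.793, 0.0, 0.0]
contact_force: [0.1, 0.1, -1.8]
gripper_width: 0.0171
grasp_force: 87.9
```

{"op": "servo_tool", "data": {"plan": [[[5, 0.008, 0.002, 0, 0], [5, 0.016, 0.004, 0, 0], [5, 0.016, 0.004, 0, 0]]]}}

```text
clock: 17.8
position: [0.5287, 0.1598, 0.1206]
orientation: [0.609, 0.793, 0.0, 0.0]
contact_force: [-0.4, -0.5, -1.6]
gripper_width: 0.0171
grasp_force: 87.9
```

{"op": "servo_tool", "data": {"plan": [[[5, 0.008, 0.002, 0, 0], [5, 0.016, 0.004, 0, 0], [5, 0.016, 0.004, 0, 0]]]}}

```text
clock: 18.18
position: [0.5296, 0.1601, 0.1206]
orientation: [0.609, 0.793, 0.0, 0.0]
contact_force: [-0.8, -0.5, -1.7]
gripper_width: 0.0164
grasp_force: 88.0
```

{"op": "servo_tool", "data": {"plan": [[[5, 0.008, 0.002, 0, 0], [5, 0.008, 0.002, 0, 0]]]}}

```text
clock: 18.42
position: [0.5301, 0.1602, 0.1206]
orientation: [0.609, 0.793, -0.0, -0.0]
contact_force: [-0.1, 0.1, -1.2]
gripper_width: 0.017
grasp_force: 88.0
```

{"op": "servo_tool", "data": {"plan": [[[5, 0.008, 0.002, 0, 0], [5, 0.008, 0.002, 0, 0]]]}}

```text
clock: 18.68
position: [0.5306, 0.1603, 0.1206]
orientation: [0.609, 0.793, 0.0, 0.0]
contact_force: [-0.2, -0.9, -1.5]
gripper_width: 0.0171
grasp_force: 87.9
```

{"op": "servo_tool", "data": {"plan": [[[5, 0.008, 0.002, 0, 0], [5, 0.008, 0.002, 0, 0]]]}}

```text
clock: 18.92
position: [0.5311, 0.1605, 0.1206]
orientation: [0.609, 0.793, 0.0, 0.0]
contact_force: [0.6, 0.2, -2.2]
gripper_width: 0.0166
grasp_force: 88.0
```

{"op": "servo_tool", "data": {"plan": [[[5, 0.008, 0.002, 0, 0], [5, 0.008, 0.002, 0, 0]]]}}

```text
clock: 19.18
position: [0.5315, 0.1606, 0.1206]
orientation: [0.609, 0.793, 0.0, 0.0]
contact_force: [-0.0, -0.6, -1.5]
gripper_width: 0.017
grasp_force: 87.9
```

{"op": "servo_tool", "data": {"plan": [[[5, 0.008, 0.002, 0, 0], [5, 0.008, 0.002, 0, 0]]]}}

```text
clock: 19.42
position: [0.532, 0.1607, 0.1206]
orientation: [0.609, 0.793, 0.0, -0.0]
contact_force: [0.5, 0.3, -1.9]
gripper_width: 0.0169
grasp_force: 88.0
```

{"op": "servo_tool", "data": {"plan": [[[5, 0.008, 0.002, 0, 0], [5, 0.008, 0.002, 0, 0]]]}}

```text
clock: 19.68
position: [0.5321, 0.1607, 0.1205]
orientation: [0.609, 0.793, -0.0, -0.0]
contact_force: [-0.2, 0.1, -1.8]
gripper_width: 0.0172
grasp_force: 88.0
```

{"op": "servo_tool", "data": {"plan": [[[5, 0.008, 0.002, 0, 0], [5, 0.008, 0.002, 0, 0]]]}}

```text
clock: 19.92
position: [0.5323, 0.1608, 0.1205]
orientation: [0.609, 0.793, -0.001, -0.0]
contact_force: [-1.2, -0.2, -0.8]
gripper_width: 0.0171
grasp_force: 88.0
```

{"op": "servo_tool", "data": {"plan": [[[5, 0.006, 0.0015, 0, 0], [5, 0.006, 0.0015, 0, 0]]]}}

```text
clock: 20.18
position: [0.5325, 0.1608, 0.1204]
orientation: [0.609, 0.793, -0.001, -0.001]
contact_force: [-2.9, -0.9, -0.5]
gripper_width: 0.0169
grasp_force: 88.1
```

{"op": "servo_tool", "data": {"plan": [[[5, 0.006, 0.0015, 0, 0], [5, 0.006, 0.0015, 0, 0]]]}}

```text
clock: 20.42
position: [0.5326, 0.1608, 0.1204]
orientation: [0.609, 0.793, -0.001, -0.001]
contact_force: [-5.4, -0.8, -0.2]
gripper_width: 0.0169
grasp_force: 88.2
```

{"op": "servo_tool", "data": {"plan": [[[5, 0, 0, 0, 0], [5, 0, 0, 0, 0], [5, 0, 0, 0, 0], [5, 0, 0, 0, 0], [5, 0, 0, 0, 0], [5, 0, 0, 0, 0]]]}}

```text
clock: 21.18
position: [0.5326, 0.1609, 0.1204]
orientation: [0.609, 0.793, -0.001, -0.001]
contact_force: [-4.4, -1.5, 1.0]
gripper_width: 0.0171
grasp_force: 88.2
```

{"op": "servo_tool", "data": {"plan": [[[5, -0.006, -0.0015, 0, 0], [5, -0.008, -0.002, 0.005, 0], [5, -0.008, -0.002, 0.01, 0], [5, -0.008, -0.002, 0.015, 0], [5, -0.008, -0.002, 0.02, 0], [5, -0.008, -0.002, 0.025, 0], [5, -0.008, -0.002, 0.03, 0], [5, -0.008, -0.002, 0.035, 0], [5, -0.008, -0.002, 0.04, 0], [5, -0.008, -0.002, 0.045, 0], [5, -0.008, -0.002, 0.05, 0]]]}}

```text
clock: 22.55
position: [0.5326, 0.1609, 0.1228]
orientation: [0.609, 0.793, -0.001, -0.001]
contact_force: [-3.7, -1.0, -9.5]
gripper_width: 0.0169
grasp_force: 87.9
```

{"op": "servo_tool", "data": {"plan": [[[5, 0, 0, 0.005, 0], [5, 0, 0, 0.01, 0], [5, 0, 0, 0.015, 0], [5, 0, 0, 0.02, 0], [5, 0, 0, 0.025, 0], [5, 0, 0, 0.03, 0], [5, 0, 0, 0.035, 0], [5, 0, 0, 0.04, 0], [5, 0, 0, 0.045, 0], [5, 0, 0, 0.05, 0]]]}}

```text
clock: 23.8
position: [0.5333, 0.161, 0.1267]
orientation: [0.609, 0.793, 0.0, 0.0]
contact_force: [-3.3, -1.3, -10.9]
gripper_width: 0.0169
grasp_force: 88.0
```

{"op": "servo_tool", "data": {"plan": [[[5, 0, 0, 0.008, 0], [5, 0, 0, 0.016, 0], [5, 0, 0, 0.024, 0], [5, 0, 0, 0.032, 0], [5, 0, 0, 0.04, 0], [5, 0, 0, 0.048, 0], [5, 0, 0, 0.056, 0], [5, 0, 0, 0.064, 0], [5, 0, 0, 0.072, 0], [5, 0, 0, 0.08, 0], [5, 0, 0, 0.088, 0], [5, 0, 0, 0.096, 0], [5, 0, 0, 0.104, 0], [5, 0, 0, 0.112, 0], [5, 0, 0, 0.12, 0], [5, 0, 0, 0.128, 0], [5, 0, 0, 0.136, 0], [5, 0, 0, 0.144, 0], [5, 0, 0, 0.152, 0], [5, 0, 0, 0.16, 0]]]}}

```text
clock: 26.3
position: [0.5346, 0.1613, 0.1369]
orientation: [0.609, 0.793, 0.001, 0.001]
contact_force: [0.5, 0.1, -1.3]
gripper_width: 0.0165
grasp_force: 89.2
```

{"op": "servo_tool", "data": {"plan": [[[5, 0, 0, 0.02, 0], [5, 0, 0, 0.05, 0], [5, 0, 0, 0.1, 0], [5, 0, 0, 0.16, 0], [5, 0, 0, 0.24, 0], [5, 0, 0, 0.34, 0], [5, 0, 0, 0.44, 0], [5, 0, 0, 0.52, 0], [5, 0, 0, 0.58, 0], [5, 0, 0, 0.6, 0], [5, 0, 0, 0.6, 0], [5, 0, 0, 0.6, 0]]]}}

```text
clock: 27.8
position: [0.533, 0.1609, 0.172]
orientation: [0.609, 0.793, -0.0, -0.0]
contact_force: [-0.9, 0.9, -2.6]
gripper_width: 0.0169
grasp_force: 89.2
```

```bash
python3 - <<'E'
from tri import *
s=sensors.sense();print(s["clock"],s["position"],s["orientation"],s["contact_force"],s["torque"])
b=grab("side")["pixels"]
cv2.imwrite("pics/z6.png",cv2.resize(b[235:310,270:370,::-1],(800,600),interpolation=cv2.INTER_CUBIC))
E
```

```text
27.8 [0.53300083 0.16094506 0.17200583] [ 6.09475822e-01  7.92804619e-01 -1.82650642e-04 -1.59792060e-04] [-0.85409832  0.9450694  -2.61352021] [ 0.00306526 -0.05241702  0.0402483 ]
```

View pics/z6.png

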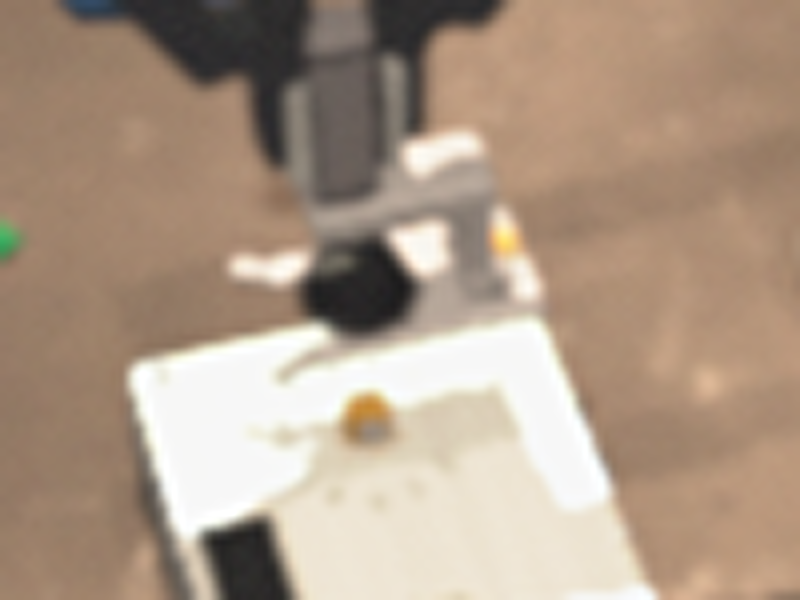

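The cap hangs level in the fork at about (355,285) and the bare shaft shows at (367,418). Carrying to the tray.

{"op": "servo_tool", "data": {"plan": [[[5, -0.02, -0.04, 0.05, 0], [5, -0.06, -0.14, 0.1, 0], [5, -0.14, -0.3, 0.2, 0], [5, -0.24, -0.54, 0.3, 0], [5, -0.36, -0.84, 0.35, 0], [5, -0.5, -1.2, 0.4, 0], [5, -0.64, -1.6, 0.4, 0], [5, -0.78, -2.0, 0.4, 0], [5, -0.9, -2.4, 0.4, 0], [5, -1.0, -2.8, 0.4, 0], [5, -1.1, -3.2, 0.4, 0], [5, -1.18, -3.6, 0.4, 0], [5, -1.24, -4.0, 0.4, 0], [5, -1.28, -4.4, 0.4, 0], [5, -1.28, -4.8, 0.4, 0], [5, -1.28, -5.2, 0.4, 0], [5, -1.28, -5.6, 0.4, 0], [5, -1.28, -5.9, 0.4, 0], [5, -1.28, -6.1, 0.4, 0], [5, -1.28, -6.2, 0.4, 0]]]}}

```text
clock: 30.35
position: [0.4561, -0.2116, 0.1962]
orientation: [0.61, 0.793, 0.0, -0.0]
contact_force: [-0.6, 0.3, -2.4]
gripper_width: 0.0172
grasp_force: 89.2
```

{"op": "servo_tool", "data": {"plan": [[[5, 0, -0.1, 0, 0], [5, 0, -0.3, 0, 0], [5, 0, -0.6, 0, 0], [5, 0, -0.95, 0, 0], [5, 0, -1.3, 0, 0], [5, 0, -1.65, 0, 0], [5, 0, -1.95, 0, 0], [5, 0, -2.2, 0, 0], [5, 0, -2.38, 0, 0], [5, 0, -2.48, 0, 0], [5, 0, -2.52, 0, 0], [5, 0, -2.52, 0, 0], [5, 0, -2.52, 0, 0]]]}}

```text
clock: 31.98
position: [0.4564, -0.3617, 0.1963]
orientation: [0.609, 0.793, 0.0, -0.0]
contact_force: [0.1, 0.9, -2.2]
gripper_width: 0.0171
grasp_force: 89.2
```

```bash
python3 - <<'E'
from tri import *
s=sensors.sense();print(s["clock"],s["position"],s["orientation"],s["contact_force"],s["torque"])
b=grab("side")["pixels"]
cv2.imwrite("pics/z7.png",cv2.resize(b[115:205,280:400,::-1],(800,600),interpolation=cv2.INTER_CUBIC))
E
```

```text
31.975 [ 0.45636073 -0.36166645  0.19625019] [ 6.09266670e-01  7.92965385e-01  8.34897621e-05 -1.23687115e-04] [ 0.06938776  0.8570395  -2.17279543] [ 0.02880992 -0.05171957 -0.0382753 ]
```

View pics/z7.png

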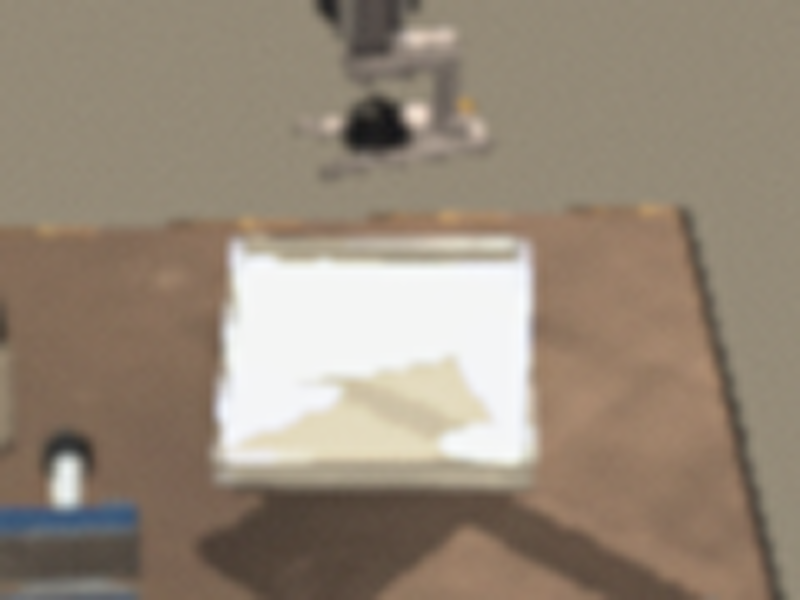

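{"op": "servo_tool", "data": {"plan": [[[5, 0, 0, -0.03, 0], [5, 0, 0, -0.1, 0], [5, 0, 0, -0.25, 0], [5, 0, 0, -0.45, 0], [5, 0, 0, -0.7, 0], [5, 0, 0, -0.95, 0], [5, 0, 0, -1.2, 0], [5, 0, 0, -1.4, 0], [5, 0, 0, -1.55, 0], [5, 0, 0, -1.65, 0], [5, 0, 0, -1.72, 0], [5, 0, 0, -1.76, 0], [5, 0, 0, -1.78, 0], [5, 0, 0, -1.78, 0], [5, 0, 0, -1.78, 0]]]}}

```text
clock: 33.9
position: [0.4565, -0.3623, 0.0897]
orientation: [0.609, 0.793, -0.0, 0.0]
contact_force: [0.1, -0.0, -2.4]
gripper_width: 0.0169
grasp_force: 89.2
```

{"op": "servo_tool", "data": {"plan": [[[5, 0, 0, -0.01, 0], [5, 0, 0, -0.02, 0], [5, 0, 0, -0.03, 0], [5, 0, 0, -0.04, 0], [5, 0, 0, -0.05, 0], [5, 0, 0, -0.06, 0], [5, 0, 0, -0.07, 0], [5, 0, 0, -0.08, 0], [5, 0, 0, -0.09, 0], [5, 0, 0, -0.1, 0], [5, 0, 0, -0.1, 0], [5, 0, 0, -0.1, 0]]]}}

```text
clock: 35.4
position: [0.4564, -0.3622, 0.0835]
orientation: [0.609, 0.793, 0.0, 0.0]
contact_force: [0.3, -0.4, -1.5]
gripper_width: 0.0168
grasp_force: 89.2
```

{"op": "servo_tool", "data": {"plan": [[[5, 0, 0, -0.005, 0], [5, 0, 0, -0.01, 0], [5, 0, 0, -0.015, 0], [5, 0, 0, -0.02, 0], [5, 0, 0, -0.025, 0], [5, 0, 0, -0.03, 0], [5, 0, 0, -0.035, 0], [5, 0, 0, -0.04, 0], [5, 0, 0, -0.04, 0], [5, 0, 0, -0.04, 0]]]}}

```text
clock: 36.65
position: [0.4564, -0.3622, 0.081]
orientation: [0.609, 0.793, -0.0, -0.0]
contact_force: [0.4, 0.5, -1.5]
gripper_width: 0.017
grasp_force: 89.2
```

{"op": "servo_tool", "data": {"plan": [[[5, 0, 0, -0.004, 0], [5, 0, 0, -0.008, 0], [5, 0, 0, -0.008, 0]]]}}

```text
clock: 37.02
position: [0.4563, -0.3622, 0.0805]
orientation: [0.609, 0.793, 0.0, -0.0]
contact_force: [0.1, 0.6, -1.4]
gripper_width: 0.0169
grasp_force: 89.2
```

{"op": "servo_tool", "data": {"plan": [[[5, 0, 0, -0.004, 0], [5, 0, 0, -0.006, 0], [5, 0, 0, -0.006, 0]]]}}

```text
clock: 37.4
position: [0.4564, -0.3622, 0.0805]
orientation: [0.609, 0.793, -0.0, 0.0]
contact_force: [-0.1, 0.8, 3.0]
gripper_width: 0.0169
grasp_force: 89.6
```

{"op": "servo_tool", "data": {"plan": [[[17, 0, 0, 0, 0], [19, 0, 0, 0, 0], [22, 0, 0, 0, 0], [26, 0, 0, 0, 0], [32, 0, 0, 0, 0], [40, 0, 0, 0, 0], [50, 0, 0, 0, 0], [60, 0, 0, 0, 0], [60, 0, 0, 0, 0], [60, 0, 0, 0, 0], [60, 0, 0, 0, 0]]], "squeeze": 20}}

```text
clock: 38.78
position: [0.4563, -0.3622, 0.0802]
orientation: [0.609, 0.793, -0.0, -0.0]
contact_force: [-0.2, -0.2, 1.0]
gripper_width: 0.0601
grasp_force: 0.0
```

{"op": "servo_tool", "data": {"plan": [[[60, 0, 0, 0.1, 0], [60, 0, 0, 0.3, 0], [60, 0, 0, 0.6, 0], [60, 0, 0, 1.0, 0], [60, 0, 0, 1.4, 0], [60, 0, 0, 1.8, 0], [60, 0, 0, 2.2, 0], [60, 0, 0, 2.4, 0], [60, 0, 0, 2.4, 0], [60, 0, 0, 2.4, 0]]]}}

```text
clock: 40.02
position: [0.4559, -0.3618, 0.2234]
orientation: [0.609, 0.793, 0.0, -0.001]
contact_force: [-0.3, 1.2, -0.6]
gripper_width: 0.0601
grasp_force: 0.0
```

```bash
python3 - <<'E'
from tri import *
s=sensors.sense();print(s["clock"],s["position"],s["contact_force"],s["gripper_width"])
b=grab("side")["pixels"]
cv2.imwrite("pics/z8.png",cv2.resize(b[115:205,280:400,::-1],(800,600),interpolation=cv2.INTER_CUBIC))
E
```

```text
40.025 [ 0.45587549 -0.36175716  0.22339175] [-0.2565161   1.24329637 -0.6312231 ] 0.060107459519243504
```

View pics/z8.png

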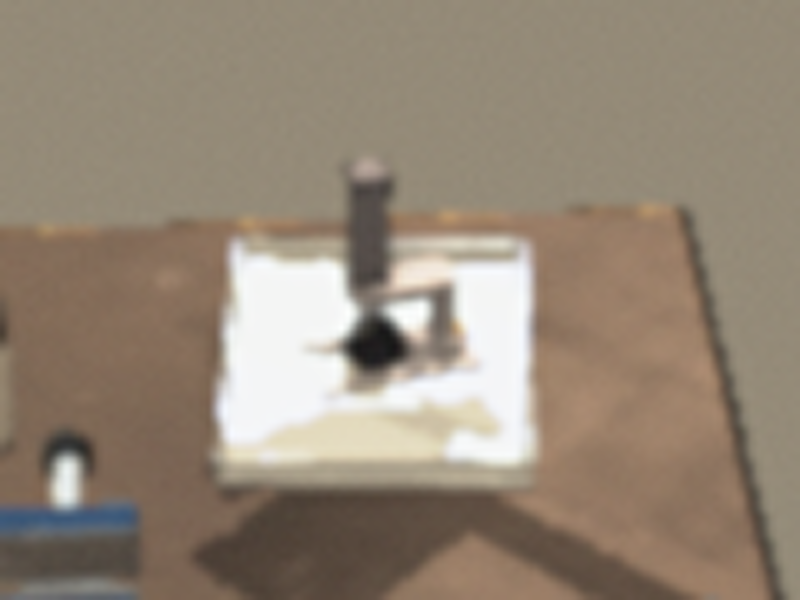

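The puller stands upright in the middle of the tray with the cap in its fork at about (375,340), and the gripper is clear. Handing in.

```bash
python3 -c "
from plant import arm
print(arm.job_done())"
```

```text
the job is handed in; nothing more can be done
None
```

The job is handed in (no verdict came back): I pulled the cap off its shaft after a steady press of about 4.6 N on the neck, and the last picture shows the puller standing upright and released in the middle of the white tray with the cap in its fork, at 40 s on the clock.

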